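# Release the charged battery pack and click it into the chopper

## Task

Take the tall battery pack out of the charger by pressing its sprung tab in while you lift it, and fit it to the cordless chopper: push it down into the battery socket until the tab snaps out and holds it fully home. Be gentle with tab, charger and socket, neither wrenching nor forcing anything, and leave the short pack in the charger and the other things on the worktop alone.

Things in the scene. Friction and masses are not known exactly. Their poses are not given: they have to be found in the camera images.
- tall_pack: The pack to fit: grey upright box 43 mm (x) by 62 mm (y), 100 mm tall, 0.33 kg, in one of the charger's two sockets. Origin: middle of its underside, z up, x towards its ribbed back, which is 22 mm from the origin; sides plain, at y = +-31 mm. The black snap tab is on its front (-x, towards the robot). In a socket the lower 38 mm are let in.
- tall_pack_tab (a joint): Travel of the tall pack's sprung snap tab (m): 0 = out, 0.0065 = pressed right in, towards the pack's back; it slides straight. The spring pushes out with 1.7 N at 0 and 5.2 N right in: 10 to 20 N of grip with the other finger on the back hold it in, over 30 N breaks it. It reads near 0 whenever nothing presses it, so a pack is latched only if it also stays down.
- tall_pack_press (a point): Middle of the tab's pad: ribbed, black, 28 mm wide, 56 to 90 mm above the pack's underside, 7.5 mm out from the pack's front. From pad to back of the pack 51 mm, 44.5 mm with the tab right in. The point moves with the tab.
- tall_pack_hook (a point): Top of the tall pack's hook, low on the tab (moves with it), 33 mm above the pack's underside. Its flat top sits 3 to 5 mm under the lip of the socket's front wall until the tab is pressed in; keep it in for the first 10 mm of lift. Its sloping underside lets a pack be pushed down into a socket with the tab free, at 8 to 17 N: the tab gives way, then snaps out under the lip.
- short_pack: The other pack, same footprint and tab but 76 mm tall; it stays latched in the charger. Origin: middle of its underside.
- charger: White charger, fixed, 78 mm deep, 182 mm wide, rim 52 mm high. Origin: middle of its underside; x to its back, y along its two sockets at y = +-48 mm; the tall pack may be in either. A latched pack's underside is 14 mm above the origin, axes as the charger. A sprung floor plate pushes it up with 7 N, and 5 mm up once the hook is free. Do not pull with over 20 N.
- chopper: White base of a cordless chopper, fixed: battery housing 92 x 104 mm, 52 mm high, socket in its top; at its +y side, 98 mm from the origin, a round drive drum of 118 mm diameter, spindle 80 mm high. Origin: on the worktop under the socket's middle; x to the back. The latch lip is on the -x side: a fitted pack has the chopper's axes.
- chopper_socket (a point): Middle of the socket's mouth, 52 mm up. Play 1.2 mm all round the pack, 3 mm bevel. The black insert floats in rubber mounts up to 5 mm higher or lower, unseen in this reading: a latched pack's underside is 33 to 43 mm below. A sprung contact plate meets the pack 5 mm before the snap (4.5 to 7 N) and stops hard 1 mm after; it bears 25 N; push slowly, 10 mm/s. Unlatched, a pack pops up.
- chop_bowl: Clear plastic bowl of the chopper, 112 mm across, 85 mm tall. Origin: middle of its underside.
- tumbler: Steel tumbler, 71 mm across, 104 mm tall. Origin: middle of its underside.
- small_bowl: Small steel bowl, 80 mm across, 34 mm tall. Origin: middle of its underside.
- lemon: Lemon, 83 by 58 mm. Origin: its underside.
- onion: Onion on the green chopping board, 75 mm across, 77 mm tall. Origin: its underside.
- garlic: Garlic bulb on the green chopping board, 53 mm across. Origin: its underside.
There are look-alikes about, which are no part of the job. What is shaped like the tall_pack but blue or purple is not meant.

How it is judged:
By the outcome, as a careful person would: the job done as asked, in the order asked, and still so for the second after the job is handed in, with the robot touching nothing.
It also fails if it takes over 48 s, if anything falls off the work surface, if the arm or the gripper's body presses on something with over 40 N, if the wrist force passes 120 N, or if a joint passes its speed limit or range.

## Robot

A 6-joint arm with a two-finger parallel gripper is mounted at the origin on a cart in front of the work surface, level with it; the furniture and walls round the work are solid. World frame = base frame: x ahead of the robot, y to its left, z up, the work surface at z = 0. Lengths are in m, angles in rad, forces in N, time in s.
With the tool pointing down it reaches from about 0.425 to 0.95 m from the base axis. Payload 3.5 kg.
Tool frame: the origin (TCP) lies at the very end of the fingers, on their centre line; the grasp point (between the pads) lies ctrl.grip_point_offset behind it (ctrl.grip_point_offset is the distance from the TCP to the grasp point, in m); z points along the fingers, y is the direction in which the jaws open and shut (so a half turn about z gives the same grasp; the last joint's range is limited). The gripper opens to 85 mm and grips with 20 to 120 N. Pads are 22 mm wide; open, the fingers measure 114 mm over their backs; the gripper's body (76 mm by 85 mm) begins 54 mm behind the grasp point. The pads swing forward as they close: fully open they stand 13 mm farther back than shut.
Start: joints at [-1.285, 0.286, 1.577, -0, 1.279, -0.15], TCP at [0.285, -0.612, 0.207] pointing down, gripper open.
Joint ranges: [-2.77, 2.77], [-0.9, 2.22], [0.21, 2.48], [-1.53, 4.67], [0.24, 2.81], [-2.84, 2.84]. Speed limits (rad/s): [2.79, 2.79, 3.14, 3.14, 3.14, 3.14].

## Interface

Orientations are given as a unit quaternion [x, y, z, w].
In Python, from plant import ctrl gives the robot as it stands.
- The arm moves only by the tool servo_tool, never from a script. Its argument "increments" is a list of rows, each a list of 5 numbers: the opening, from 0 (shut) to 1 (fully open), then the shift along the world's x, y, z in units of 40 mm (1.0 is 40 mm), then the turn about the world's z in units of 5 degrees (1.0 is 5 degrees). A call has exactly 10 rows; each row is the pose to reach, as a shift and turn from the pose measured when the call began; what a row does not reach only later rows make up. A row lasts 1/12 s, in which the tool goes at most 41.7 mm and 7.16 degrees, less where a joint would pass 70% of its speed; a pose out of reach is approached as far as the arm can. A call with a gripper value outside its range is refused whole. The fingers move at their own pace and stop on an object; "grip_force" is the grip in N (left out, the last holds). Time passes only in rows, so rows that repeat a pose let the fingers close, or fill a call up. It gives the time, the measured TCP pose, the force and the opening at its end, in the units of the state.
- ctrl.get_state(): the state, without advancing time (a new reading comes with each control period).
- ctrl.read_camera(name): name is "scene" or "top" or "wrist"; returns a dict with "frame" (420x560x3 uint8, red, green, blue), "K" (3x3 intrinsics, pixels), "extrinsics" (4x4, takes a point from camera to world coordinates). Camera axes: x right, y down, z forward; pixel columns grow to the right and rows downward; lengths in m; the calibration is good to about 2 mm. A picture is of the moment at which its call begins. There is no depth.
- ctrl.sign_off(): hands the job in, once; it reports no verdict.
Trained networks look in a picture, given as the dict that the camera call returned (one of the last four; its "shot" number tells which), for a name from the list of things; names that differ only in an ending like _2 or _b are one class to them, and where a whole thing is asked for, a point or a joint stands for the part that bears it (a point fixed in the world has none). Each returns a list of dicts, best first, with "conf" (0 to 1); they miss things now and then, are a little off and sometimes report something else, mostly with a low value. They report only what shows in the picture. A call takes as long as a camera call. They do not tell look-alikes from the thing itself.
- ctrl.masks_of(picture, query): "region" (420x560 bool, what is visible of it) and "extent" ([left, top, right, bottom] in pixels, round what is visible of it).
- ctrl.landmark_of(picture, query): "centre" ([row, column] in pixels: a listed point, or the origin of a listed thing).
The state is a dict: "time": time; "qpos": joint angles; "dq": joint speeds; "joint_efforts": joint torques, N m; "eef_pos": TCP position; "tcp_rot": TCP orientation; "contact_force": force on the tool from outside, world axes, zero at the start; "wrist_torque": the same for the moment, N m; "opening": opening from 0.0 (shut) to 1.0 (fully open).
Only numpy, scipy, OpenCV 4.12 (cv2) and the standard library are available. Lean on these libraries where they do the work, as an engineer would, in place of code of your own. Each camera call takes 0.05 s, during which the arm holds its last target. There are 200 camera calls.

## Working session

There is one attempt and no reset: what is moved stays moved. The work goes in short steps, Python scripts to look and compute and a tool call to move; the robot and the scene stay as the last step left them, time stands still between calls to the robot, and variables do not carry over. Pictures are saved under pics/ and viewed, about 8 in all and at most 12, crops included, and the job is handed in when it is done.

Besides the shell and the picture viewer there is one more tool, called after "Call:" by a JSON object that holds its "api" and its "payload", one argument or row to a line. servo_tool: Moves the arm, as the interface text tells. Its arguments: {"type":"object","properties":{"increments":{"type":"array"},"grip_force":{"type":"number"}},"required":["increments"]}

```bash
ls; mkdir -p pics; cat > h.py <<'E'
import numpy as np, cv2
from plant import ctrl
def proj(p,X):
    E=np.linalg.inv(p["extrinsics"]); c=E[:3,:3]@np.asarray(X,float)+E[:3,3]; u=p["K"]@c
    return u[:2]/u[2]          # col,row
def ray(p,row,col):
    E=p["extrinsics"]; d=E[:3,:3]@np.linalg.inv(p["K"])@[col,row,1.]
    return E[:3,3],d/np.linalg.norm(d)
def at_z(p,row,col,z):
    o,d=ray(p,row,col); return o+d*(z-o[2])/d[2]
def tri(obs):
    A=np.zeros((3,3));b=np.zeros(3);M=[]
    for p,r,c in obs:
        o,d=ray(p,r,c);P=np.eye(3)-np.outer(d,d);A+=P;b+=P@o;M.append((P,o))
    x=np.linalg.solve(A,b); return x,[round(float(np.linalg.norm(P@(x-o))),4) for P,o in M]
def save(p,n): cv2.imwrite(f"pics/{n}.png",cv2.cvtColor(p["frame"],cv2.COLOR_RGB2BGR))
E
python3 - <<'E'
from h import *
print(ctrl.grip_point_offset); s=ctrl.get_state(); print(s)
P={}
for n in["scene","top","wrist"]:
    P[n]=p=ctrl.read_camera(n); save(p,n+"0")
im=np.hstack([cv2.imread(f"pics/{n}0.png") for n in["scene","top"]]); 
cv2.imwrite("pics/a.png",cv2.resize(im,(800,300),interpolation=cv2.INTER_AREA))
for q in["tall_pack","tall_pack_press","tall_pack_hook","short_pack","charger","chopper","chopper_socket"]:
    ob={}
    for n in["scene","top","wrist"]:
        L=ctrl.landmark_of(P[n],q)[:3]
        print(q,n,[(np.round(l["centre"],1).tolist(),round(l["conf"],2)) for l in L])
        if L: ob[n]=(P[n],*L[0]["centre"])
    if "scene" in ob and "top" in ob: print("   tri",tri([ob["scene"],ob["top"]]))
E
```

```text
pics
0.0187
{'time': 0.0, 'qpos': array([-1.28502777e+00,  2.87229850e-01,  1.57817254e+00,  1.87234845e-05,
        1.27860200e+00, -1.49986222e-01]), 'dq': array([ 0.00016663, -0.00284832,  0.00052113, -0.00118872, -0.0004627 ,
        0.00104711]), 'joint_efforts': array([ 9.69159191e-04, -4.05981338e+01, -2.92625731e+01, -2.38465248e-05,
        5.86585971e-03, -4.61174565e-06]), 'eef_pos': array([ 0.28475015, -0.61121099,  0.20530687]), 'tcp_rot': array([ 9.76358342e-01,  2.16154882e-01, -7.28639319e-05, -1.20369877e-03]), 'contact_force': array([-0.63539078, -0.73198242,  0.48534495]), 'wrist_torque': array([-0.00243968,  0.01195718,  0.03221477]), 'opening': 1.006601797574179}
tall_pack scene [([159.7, 200.4], 0.58), ([253.9, 234.8], 0.53)]
tall_pack top [([285.9, 293.0], 0.96), ([242.4, 142.9], 0.95), ([287.9, 179.3], 0.88)]
tall_pack wrist []
   tri (array([ 0.35411777, -0.16817875,  0.42369687]), [0.0428, 0.0428])
tall_pack_press scene []
tall_pack_press top [([253.5, 129.4], 0.6), ([285.2, 162.3], 0.6), ([300.5, 137.3], 0.55)]
tall_pack_press wrist []
tall_pack_hook scene []
tall_pack_hook top [([298.1, 141.6], 0.5), ([253.3, 137.0], 0.41)]
tall_pack_hook wrist []
short_pack scene [([176.1, 215.1], 0.59)]
short_pack top [([247.7, 172.1], 0.77)]
short_pack wrist []
   tri (array([0.47411817, 0.14663195, 0.00585781]), [0.0096, 0.0096])
charger scene [([169.8, 208.2], 0.63)]
charger top [([240.3, 160.0], 0.83)]
charger wrist []
   tri (array([ 0.48484714,  0.19336273, -0.00718071]), [0.0032, 0.0032])
chopper scene [([228.1, 265.5], 0.6)]
chopper top [([237.6, 283.2], 0.82), ([243.1, 158.1], 0.44)]
chopper wrist []
   tri (array([ 0.49753956, -0.16930118,  0.00574761]), [0.0011, 0.0011])
chopper_socket scene [([219.0, 267.3], 0.7)]
chopper_socket top [([238.1, 283.4], 0.93), ([171.5, 301.4], 0.2)]
chopper_socket wrist []
   tri (array([ 0.49852228, -0.17207378,  0.05786348]), [0.0038, 0.0038])
```

```bash
ls pics
```

```text
a.png
scene0.png
top0.png
wrist0.png
```

```bash
python3 - <<'E'
import cv2,numpy as np
t=cv2.imread("pics/top0.png")[130:350,60:380]; s=cv2.imread("pics/scene0.png")[90:330,120:360]
a=cv2.resize(t,None,fx=1.25*1.0,fy=1.25,interpolation=cv2.INTER_CUBIC); a=cv2.resize(t,(436,300),interpolation=cv2.INTER_CUBIC)
b=cv2.resize(s,(364,364),interpolation=cv2.INTER_CUBIC)
a=cv2.copyMakeBorder(a,0,64,0,0,cv2.BORDER_CONSTANT); cv2.imwrite("pics/b.png",np.hstack([a,b]))
E
```

```text
(no output)
```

View pics/b.png

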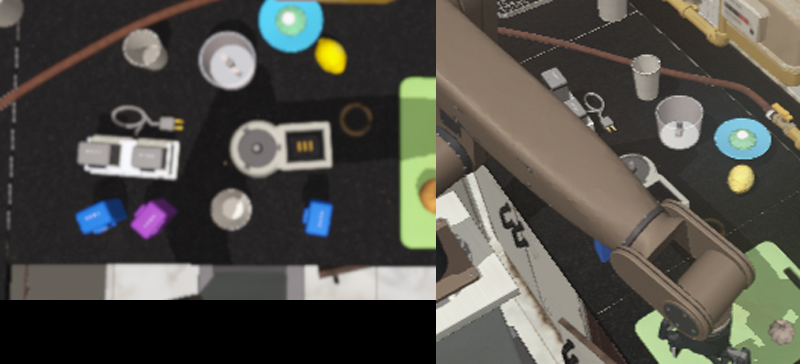

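View pics/a.png

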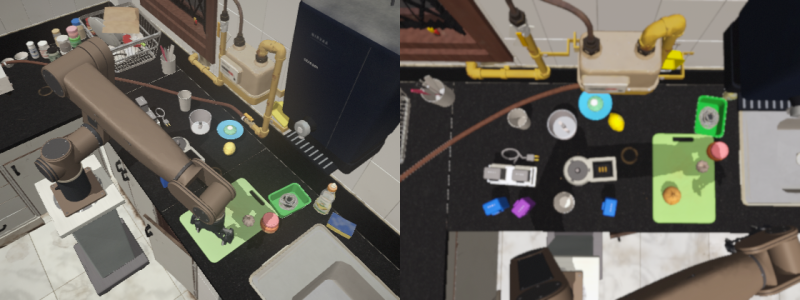

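The top view shows the charger at about (row 245, col 160). The taller grey pack is on its left (+y) and the short one on its right. The chopper socket is at (238, 283), with its drum on the +y side. The blue and purple look-alikes lie in front.

```bash
python3 - <<'E'
from h import *
from scipy.spatial.transform import Rotation as R
s=ctrl.get_state(); p=ctrl.read_camera("wrist"); E=p["extrinsics"]; T=R.from_quat(s["tcp_rot"])
print("cam in tool",T.inv().apply(E[:3,3]-s["eef_pos"]),"fwd",T.inv().apply(E[:3,2]),"right",T.inv().apply(E[:3,0]),"f",p["K"][0,0])
t=ctrl.read_camera("top")
for q,z in[("charger",.052),("chopper",.052),("tall_pack",.114),("short_pack",.09)]:
    for m in ctrl.masks_of(t,q)[:3]:
        r,c=np.nonzero(m["region"]); w=np.array([at_z(t,a,b,z)[:2] for a,b in zip(r,c)],np.float32)
        print(q,round(m["conf"],2),m["extent"],cv2.minAreaRect(w),w.mean(0))
E
```

```text
cam in tool [ 0.06635664  0.00046266 -0.16847959] fwd [-2.64135406e-01 -2.63310209e-04  9.64485572e-01] right [3.35261571e-04 9.99999877e-01 3.64821039e-04] f 333.8257010342953
charger 0.61 [125.4, 203.9, 190.7, 259.8] ((0.5064737200737, 0.18075323104858398), (0.18390649557113647, 0.14024294912815094), 87.52672576904297) [0.49002033 0.16594613]
chopper 0.65 [229.6, 220.4, 307.9, 261.6] ((0.49129825830459595, -0.12149274349212646), (0.11458906531333923, 0.20689190924167633), 0.5639820098876953) [ 0.496682   -0.12020182]
tall_pack 0.96 [118.3, 233.1, 149.2, 254.7] ((0.475710391998291, 0.2275715470314026), (0.08232534676790237, 0.052477337419986725), 86.46209716796875) [0.47769588 0.22855657]
tall_pack 0.74 [116.7, 274.9, 156.4, 301.2] ((0.35928529500961304, 0.21903330087661743), (0.05270565673708916, 0.09015613794326782), 24.033010482788086) [0.35964867 0.21950139]
tall_pack 0.68 [282.5, 277.2, 306.3, 302.1] ((0.36065173149108887, -0.19500169157981873), (0.05195083096623421, 0.06689275801181793), 85.88094329833984) [ 0.36064205 -0.19621043]
short_pack 0.84 [156.8, 239.6, 180.2, 257.2] ((0.46997949481010437, 0.13778120279312134), (0.07058580964803696, 0.050222497433423996), 85.78511810302734) [0.4717039 0.1380067]
```

Call:
{"api": "servo_tool", "payload": {
  "increments": [
    [1,0.4,0.8,0.5,1.4],
    [1,0.8,1.8,1.0,2.8],
    [1,1.2,2.8,1.5,4.2],
    [1,1.6,3.8,2,5.6],
    [1,2,4.8,2.5,7],
    [1,2.2,5.8,3,8.4],
    [1,2.4,6.8,3.2,9.8],
    [1,2.6,7.8,3.2,11.2],
    [1,2.8,8.8,3.2,12.6],
    [1,3,9.8,3.2,13]
  ]
}}

```text
time: 2.33
eef_pos: [0.4006, -0.2405, 0.3355]
tcp_rot: [0.706, 0.708, 0.0, 0.001]
contact_force: [1.0, -0.3, -0.9]
opening: 0.998
```

Call:
{"api": "servo_tool", "payload": {
  "increments": [
    [1,0.5,0.8,0,0],
    [1,1.0,1.7,0,0],
    [1,1.5,2.6,0,0],
    [1,2,3.3,0,0],
    [1,2,3.3,0,0],
    [1,2,3.3,0,0],
    [1,2,3.3,0,0],
    [1,2,3.3,0,0],
    [1,2,3.3,0,0],
    [1,2,3.3,0,0]
  ]
}}

```text
time: 3.17
eef_pos: [0.4803, -0.1096, 0.3356]
tcp_rot: [0.707, 0.708, 0.0, 0.001]
contact_force: [0.2, -0.5, 0.2]
opening: 1.001
```

```bash
python3 - <<'E'
from h import *
p=ctrl.read_camera("wrist"); save(p,"w1"); np.savez("w1.npz",K=p["K"],E=p["extrinsics"])
for q in["chopper_socket","chopper"]:
    for l in ctrl.landmark_of(p,q)[:2]: print(q,l["conf"],l["centre"],at_z(p,*l["centre"],.052 if "sock" in q else 0))
E
```

```text
chopper_socket 0.89 [215.2, 295.3] [ 0.49978561 -0.17454103  0.052     ]
chopper 0.56 [204.9, 294.3] [ 0.5003261  -0.17294163  0.        ]
```

Call:
{"api": "servo_tool", "payload": {
  "increments": [
    [1,0,0.7,0,0],
    [1,0,1.7,0,0],
    [1,0,2.7,0,0],
    [1,0,3.7,0,0],
    [1,0,4.7,0,0],
    [1,0,5.7,0,0],
    [1,0,6.7,0,0],
    [1,0,7.7,0,0],
    [1,0,8.2,0,0],
    [1,0,8.2,0,0]
  ]
}}

```text
time: 4.15
eef_pos: [0.4798, 0.2221, 0.3353]
tcp_rot: [0.705, 0.71, 0.0, 0.001]
contact_force: [0.3, -0.4, 0.1]
opening: 1.0
```

```bash
python3 - <<'E'
from h import *
s=ctrl.get_state();print(s["eef_pos"],s["contact_force"])
p=ctrl.read_camera("wrist"); save(p,"w2"); np.savez("w2.npz",K=p["K"],E=p["extrinsics"])
for q,z in[("charger",0),("tall_pack",.014),("tall_pack_press",.087),("tall_pack_hook",.047),("short_pack",.014)]:
    for l in ctrl.landmark_of(p,q)[:2]: print(q,round(l["conf"],2),l["centre"],at_z(p,*l["centre"],z))
cv2.imwrite("pics/c.png",np.hstack([cv2.imread(f"pics/w{i}.png")[:,80:480] for i in(1,2)]))
E
```

```text
[0.47982618 0.22209379 0.33532529] [ 0.25719649 -0.42720152  0.05464397]
charger 0.7 [187.0, 275.4] [0.4705343  0.18755887 0.        ]
tall_pack 0.9 [219.4, 199.4] [0.35445314 0.13902936 0.014     ]
tall_pack 0.78 [154.0, 278.5] [0.47516165 0.23919976 0.014     ]
tall_pack_press 0.68 [220.0, 199.2] [0.37270746 0.16046017 0.087     ]
tall_pack_press 0.58 [158.0, 256.5] [0.44845454 0.24140338 0.087     ]
short_pack 0.83 [218.0, 276.0] [0.47180095 0.14209428 0.014     ]
short_pack 0.22 [211.7, 417.1] [0.68670482 0.15362165 0.014     ]
```

View pics/c.png

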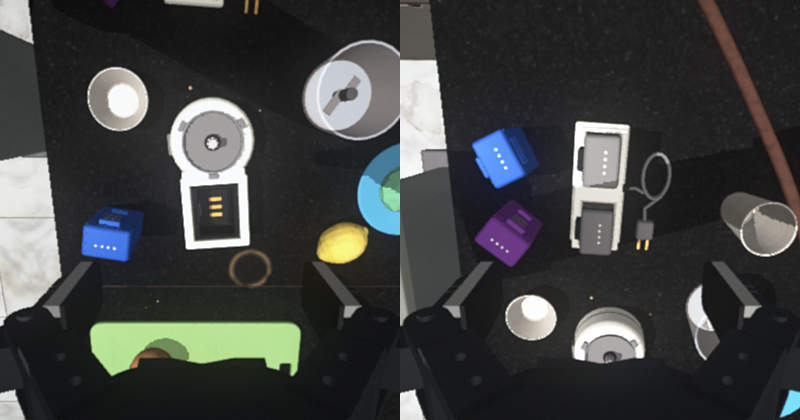

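The left half (w1) shows the chopper socket near (215, 295), with its housing nearly square to the world axes. The right half (w2) shows the tall pack in the upper (+y) charger socket, top face around cols 262–305, rows 133–187 in full-picture pixels, with its tab to the left (-x). The short pack is below it.

```bash
python3 - <<'E'
import cv2,numpy as np
a=cv2.imread("pics/w1.png")[165:255,250:340]; b=cv2.imread("pics/w2.png")[115:260,245:315]
a=cv2.resize(a,None,fx=5,fy=5,interpolation=cv2.INTER_CUBIC); b=cv2.resize(b,None,fx=4,fy=4,interpolation=cv2.INTER_CUBIC)
o=np.zeros((580,740,3),np.uint8); o[:450,:450]=a; o[:580,460:740]=b; cv2.imwrite("pics/d.png",o)
E
```

```text
(no output)
```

View pics/d.png

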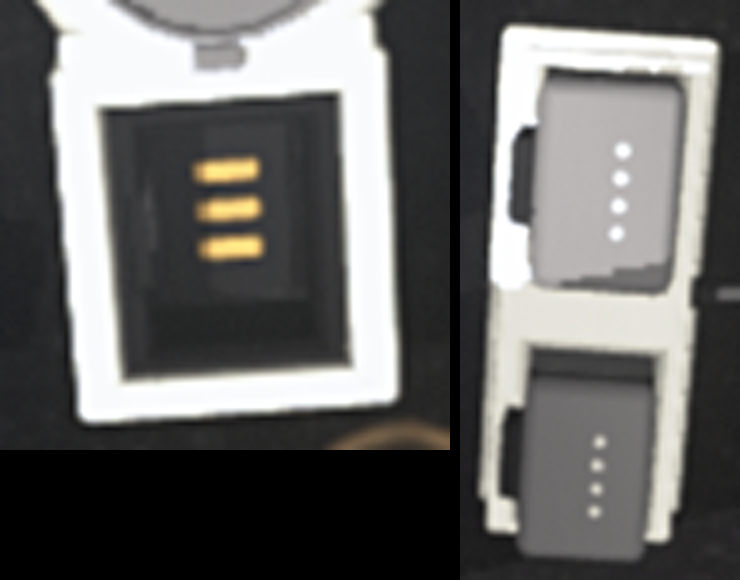

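```bash
cat >> h.py <<'E'
def ld(n):
    z=np.load(n+".npz"); return dict(K=z["K"],extrinsics=z["E"])
def quad(p,pts,z,n):   # pts (col,row): -x+y, +x+y, +x-y, -x-y
    w=np.array([at_z(p,r,c,z)[:2] for c,r in pts]); 
    ex=(w[1]+w[2]-w[0]-w[3])/2; ey=(w[0]+w[1]-w[2]-w[3])/2
    print(n,"c",w.mean(0).round(4),"size",np.linalg.norm(ex).round(4),np.linalg.norm(ey).round(4),"yaw x,y",np.degrees([np.arctan2(ex[1],ex[0]),np.arctan2(-ey[0],ey[1])]).round(2))
E
python3 - <<'E'
from h import *
A=lambda L:[(x/5+250,y/5+165) for x,y in L]; B=lambda L:[((x-460)/4+245,y/4+115) for x,y in L]
w1,w2=ld("w1"),ld("w2")
quad(w1,A([(100,107),(340,93),(352,366),(123,380)]),.052,"mouth")
quad(w1,A([(55,80),(385,60),(398,402),(80,420)]),.052,"housing")
quad(w2,B([(503,27),(718,42),(670,541),(487,530)]),.052,"charger")
quad(w2,B([(540,78),(686,82),(671,292),(529,285)]),.114,"tall")
quad(w2,B([(524,378),(657,382),(643,558),(518,555)]),.09,"short")
E
```

```text
mouth c [ 0.5004 -0.1712] size 0.066 0.08 yaw x,y [3.64 4.27]
housing c [ 0.5006 -0.1729] size 0.0913 0.1001 yaw x,y [3.57 3.82]
charger c [0.4756 0.1946] size 0.0685 0.176 yaw x,y [-3.37 -3.32]
tall c [0.4796 0.2405] size 0.0419 0.0606 yaw x,y [-1.79 -3.16]
short c [0.4734 0.145 ] size 0.0422 0.0611 yaw x,y [-1.23 -2.9 ]
```

Call:
{"api": "servo_tool", "payload": {
  "increments": [
    [1,0,0.2,-0.7,-0.4],
    [1,0,0.4,-1.5,-0.74],
    [1,-0.02,0.47,-2.3,-0.74],
    [1,-0.02,0.47,-3.0,-0.74],
    [1,-0.02,0.47,-3.4,-0.74],
    [1,-0.02,0.47,-3.4,-0.74],
    [1,-0.02,0.47,-3.4,-0.74],
    [1,-0.02,0.47,-3.4,-0.74],
    [1,-0.02,0.47,-3.4,-0.74],
    [1,-0.02,0.47,-3.4,-0.74]
  ]
}}

```text
time: 5.28
eef_pos: [0.4811, 0.2363, 0.2018]
tcp_rot: [0.73, 0.684, 0.002, 0.002]
contact_force: [-0.4, -0.6, 0.1]
opening: 0.998
```

```bash
python3 - <<'E'
from h import *
p=ctrl.read_camera("wrist"); save(p,"w3"); np.savez("w3.npz",K=p["K"],E=p["extrinsics"])
print(ctrl.get_state()["eef_pos"])
for q in["tall_pack","tall_pack_press"]:
    for l in ctrl.landmark_of(p,q)[:2]: print(q,round(l["conf"],2),l["centre"],at_z(p,*l["centre"],.087 if "press" in q else .014))
for X in[(.4796,.2405,.114),(.4746,.2405,.087)]: print(proj(p,X))
c=proj(p,(.4796,.2405,.1)).astype(int); x0,y0=c[0]-75,c[1]-75; print(x0,y0)
cv2.imwrite("pics/e.png",cv2.resize(cv2.imread("pics/w3.png")[y0:y0+150,x0:x0+150],None,fx=4,fy=4,interpolation=cv2.INTER_CUBIC))
E
```

```text
[0.48085757 0.23639628 0.20144406]
tall_pack 0.88 [182.4, 277.8] [0.47775652 0.23656442 0.014     ]
tall_pack 0.86 [269.7, 178.8] [0.3561205  0.14158153 0.014     ]
tall_pack_press 0.78 [195.7, 243.3] [0.4484147  0.24035552 0.087     ]
tall_pack_press 0.58 [212.8, 115.0] [0.33447293 0.23241874 0.087     ]
[279.03103665 200.57787584]
[273.35769419 193.60354512]
204 121
```

View pics/e.png

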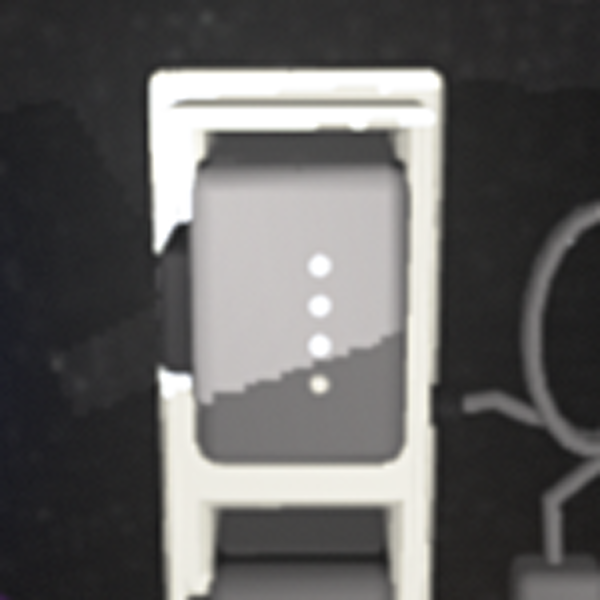

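The wrist view shows the tall pack square in frame: top face about cols 195–406, rows 163–465 of the enlargement, with the tab on the left edge at rows 225–375. Next I compute its pose from views w2 and w3.

```bash
python3 - <<'E'
from h import *
w2,w3=ld("w2"),ld("w3")
C=[(x/4+204,y/4+121) for x,y in[(196,163),(407,163),(406,465),(195,465)]]
B=[((x-460)/4+245,y/4+115) for x,y in[(540,78),(686,82),(671,292),(529,285)]]
for z in(.110,.114,.118): quad(w3,C,z,"tall w3 z%.3f"%z)
for z in(.110,.114,.118): quad(w2,B,z,"tall w2 z%.3f"%z)
for a,b in zip(B,C): print(tri([(w2,a[1],a[0]),(w3,b[1],b[0])]))
quad(w3,[(x/4+204,y/4+121) for x,y in[(152,70),(442,70),(434,480),(168,480)]],.052,"charger part")
print([at_z(w3,300/4+121,162/4+204,z) for z in(.1,.104)])
print(ctrl.get_state()["eef_pos"])
E
```

```text
tall w3 z0.110 c [0.4797 0.2395] size 0.0423 0.0622 yaw x,y [-3.77 -3.99]
tall w3 z0.114 c [0.4798 0.2404] size 0.0416 0.0613 yaw x,y [-3.77 -3.99]
tall w3 z0.118 c [0.4798 0.2414] size 0.041 0.0603 yaw x,y [-3.77 -3.99]
tall w2 z0.110 c [0.4796 0.24  ] size 0.0424 0.0612 yaw x,y [-1.79 -3.16]
tall w2 z0.114 c [0.4796 0.2405] size 0.0419 0.0606 yaw x,y [-1.79 -3.16]
tall w2 z0.118 c [0.4796 0.241 ] size 0.0415 0.06 yaw x,y [-1.79 -3.16]
(array([0.45978566, 0.27013689, 0.0945095 ]), [0.0003, 0.0003])
(array([0.50155339, 0.2706866 , 0.12192638]), [0.0001, 0.0001])
(array([0.49874165, 0.21044424, 0.11945575]), [0.0, 0.0])
(array([0.45656459, 0.21133071, 0.11439507]), [0.0003, 0.0003])
charger part c [0.4788 0.2342] size 0.0675 0.1018 yaw x,y [-3.76 -3.28]
[array([0.45103298, 0.24288932, 0.1       ]), array([0.45152642, 0.24377185, 0.104     ])]
[0.48040592 0.23638794 0.20069837]
```

Call:
{"api": "servo_tool", "payload": {
  "increments": [
    [1,-0.02,0.1,-0.4,0],
    [1,-0.02,0.1,-1.0,0],
    [1,-0.02,0.1,-1.6,0],
    [1,-0.02,0.1,-2.2,0],
    [1,-0.02,0.1,-2.7,0],
    [1,-0.02,0.1,-3.0,0],
    [1,-0.02,0.1,-3.2,0],
    [1,-0.02,0.1,-3.3,0],
    [1,-0.02,0.1,-3.3,0],
    [1,-0.02,0.1,-3.3,0]
  ]
}}

```text
time: 6.27
eef_pos: [0.4805, 0.2407, 0.0698]
tcp_rot: [0.73, 0.684, 0.002, 0.002]
contact_force: [0.1, -0.4, 1.3]
opening: 1.004
```

Call:
{"api": "servo_tool", "payload": {
  "increments": [
    [0.8,-0.03,0,-0.04,0],
    [0.7,-0.03,0,-0.04,0],
    [0.65,-0.03,0,-0.04,0],
    [0.6,-0.03,0,-0.04,0],
    [0.56,-0.03,0,-0.04,0],
    [0.52,-0.03,0,-0.04,0],
    [0.48,-0.03,0,-0.04,0],
    [0.45,-0.03,0,-0.04,0],
    [0.45,-0.03,0,-0.04,0],
    [0.45,-0.03,0,-0.04,0]
  ],
  "grip_force": 20
}}

```text
time: 7.1
eef_pos: [0.4797, 0.2408, 0.0685]
tcp_rot: [0.73, 0.684, 0.002, 0.002]
contact_force: [-1.7, 0.4, 4.9]
opening: 0.502
```

```bash
python3 -c "
from h import *
s=ctrl.get_state();print(s['time'],s['eef_pos'],s['contact_force'],s['wrist_torque'],s['opening'])"
```

```text
7.1 [0.47971153 0.24078756 0.06851497] [-1.65431637  0.37661433  4.89835772] [0.06639659 0.42206494 0.0248101 ] 0.5015325289408412
```

Call:
{"api": "servo_tool", "payload": {
  "increments": [
    [0.45,0,0,0.015,0],
    [0.45,0,0,0.03,0],
    [0.45,0,0,0.045,0],
    [0.45,0,0,0.06,0],
    [0.45,0,0,0.075,0],
    [0.45,0,0,0.09,0],
    [0.45,0,0,0.105,0],
    [0.45,0,0,0.12,0],
    [0.45,0,0,0.135,0],
    [0.45,0,0,0.15,0]
  ]
}}

```text
time: 7.93
eef_pos: [0.4797, 0.2408, 0.0744]
tcp_rot: [0.73, 0.684, 0.002, 0.002]
contact_force: [-0.8, 1.4, 1.1]
opening: 0.504
```

Call:
{"api": "servo_tool", "payload": {
  "increments": [
    [0.45,0,0,0.02,0],
    [0.45,0,0,0.04,0],
    [0.45,0,0,0.06,0],
    [0.45,0,0,0.08,0],
    [0.45,0,0,0.1,0],
    [0.45,0,0,0.13,0],
    [0.45,0,0,0.16,0],
    [0.45,0,0,0.2,0],
    [0.45,0,0,0.25,0],
    [0.45,0,0,0.3,0]
  ]
}}

```text
time: 8.77
eef_pos: [0.4797, 0.2408, 0.0866]
tcp_rot: [0.73, 0.684, 0.002, 0.003]
contact_force: [0.4, 0.1, -3.1]
opening: 0.507
```

Call:
{"api": "servo_tool", "payload": {
  "increments": [
    [0.45,0,0,0.6,0],
    [0.45,0,0,1.4,0],
    [0.45,0,0,2.2,0],
    [0.45,0,-0.3,2.7,0],
    [0.45,0.1,-1.0,2.9,0.3],
    [0.45,0.2,-1.9,2.9,0.6],
    [0.45,0.3,-2.8,2.9,0.9],
    [0.45,0.4,-3.7,2.9,1.2],
    [0.45,0.5,-4.6,2.9,1.5],
    [0.45,0.5,-5.4,2.9,1.5]
  ]
}}

```text
time: 9.6
eef_pos: [0.5, 0.0227, 0.2031]
tcp_rot: [0.683, 0.73, 0.003, 0.003]
contact_force: [0.7, -1.2, -2.4]
opening: 0.507
```

```bash
python3 -c "
from h import *
s=ctrl.get_state();print(s['time'],s['eef_pos'],s['tcp_rot'],s['contact_force'],s['opening'])"
```

```text
9.6 [0.49996028 0.02268925 0.20306992] [0.6830311  0.73037843 0.00259732 0.00301784] [ 0.69234882 -1.22993019 -2.3673458 ] 0.5072781578916087
```

Call:
{"api": "servo_tool", "payload": {
  "increments": [
    [0.45,0,-0.8,0,0],
    [0.45,0,-1.7,0,0],
    [0.45,0,-2.6,0,0],
    [0.45,0,-3.5,0,0],
    [0.45,0,-4.4,0,0],
    [0.45,0,-5.3,0,0],
    [0.45,0,-6.1,0,0],
    [0.45,0,-6.5,0,0],
    [0.45,0,-6.6,0,0],
    [0.45,0,-6.6,0,0]
  ]
}}

```text
time: 10.43
eef_pos: [0.4998, -0.2419, 0.2029]
tcp_rot: [0.684, 0.73, 0.003, 0.003]
contact_force: [-1.0, -0.1, -3.3]
opening: 0.502
```

```bash
python3 - <<'E'
from h import *
p=ctrl.read_camera("wrist"); save(p,"w4"); np.savez("w4.npz",K=p["K"],E=p["extrinsics"])
print(ctrl.get_state()["eef_pos"],ctrl.get_state()["tcp_rot"])
for q in["chopper_socket","tall_pack_press","tall_pack"]:
    for l in ctrl.landmark_of(p,q)[:1]: print(q,round(l["conf"],2),l["centre"],at_z(p,*l["centre"],.052))
c=proj(p,(.5003,-.1725,.052)); print(c)
im=cv2.imread("pics/w4.png")[20:320,180:400]; cv2.imwrite("pics/f.png",cv2.resize(im,None,fx=2,fy=2,interpolation=cv2.INTER_CUBIC))
E
```

```text
[ 0.49983574 -0.24074934  0.20284939] [0.68324449 0.73017976 0.00294034 0.002414  ]
chopper_socket 0.62 [113.2, 285.9] [ 0.49984906 -0.17033506  0.052     ]
tall_pack_press 0.78 [100.0, 125.0] [ 0.35344712 -0.168428    0.052     ]
tall_pack 0.78 [219.6, 278.1] [ 0.49908766 -0.27272043  0.052     ]
[286.22698718 115.67685786]
```

View pics/f.png

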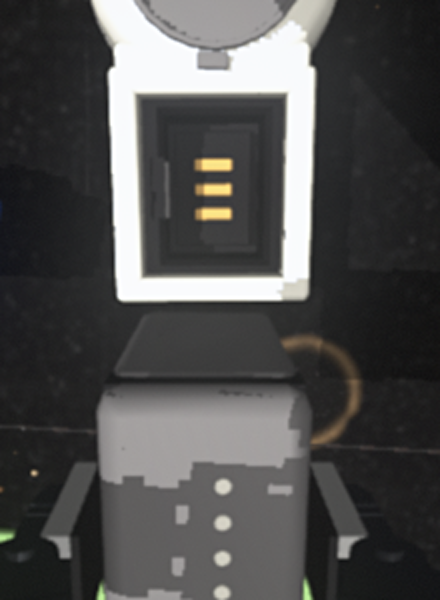

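The chopper socket is fully visible: inner mouth at about (138–287, 93–276) of the enlargement, housing at cols 110–315 down to row 300. The held pack sits square below it, its top edge at cols 98–312.

```bash
python3 - <<'E'
from h import *
w4=ld("w4"); A=lambda L:[(x/2+180,y/2+20) for x,y in L]
quad(w4,A([(138,93),(287,93),(282,275),(143,277)]),.052,"mouth")
quad(w4,A([(110,68),(315,66),(308,298),(118,300)]),.052,"housing(y size <104)")
for z in(.03,.04,.047): quad(w4,A([(158,107),(266,107),(258,254),(166,254)]),z,"insert")
a=[at_z(w4,r,c,.248) for c,r in A([(98,440),(312,440)])]; print("pack top edges",a,"mid",(a[0]+a[1])/2, "w",a[1]-a[0])
b=[at_z(w4,r,c,.148) for c,r in A([(145,314),(256,314)])]; print("bottom edge",b,"mid",(b[0]+b[1])/2)
s=ctrl.get_state(); print(s["eef_pos"],s["time"])
E
```

```text
mouth c [ 0.5002 -0.1709] size 0.0661 0.0807 yaw x,y [4.17 3.95]
housing(y size <104) c [ 0.5004 -0.1711] size 0.0907 0.1023 yaw x,y [4.31 4.09]
insert c [ 0.5002 -0.1681] size 0.0489 0.0691 yaw x,y [3.76 3.94]
insert c [ 0.5001 -0.1684] size 0.0475 0.067 yaw x,y [3.76 3.94]
insert c [ 0.4999 -0.1685] size 0.0465 0.0656 yaw x,y [3.76 3.94]
pack top edges [array([ 0.47727582, -0.222925  ,  0.248     ]), array([ 0.51922462, -0.22028862,  0.248     ])] mid [ 0.49825022 -0.22160681  0.248     ] w [0.0419488  0.00263638 0.        ]
bottom edge [array([ 0.478441  , -0.21476516,  0.148     ]), array([ 0.51584531, -0.2123595 ,  0.148     ])] mid [ 0.49714315 -0.21356233  0.148     ]
[ 0.50005025 -0.23971444  0.20297685] 10.6333
```

Call:
{"api": "servo_tool", "payload": {
  "increments": [
    [0.45,0,0.5,0,0],
    [0.45,0,1.0,-0.2,0],
    [0.45,0,1.4,-0.5,0],
    [0.45,0,1.6,-0.9,0],
    [0.45,0,1.72,-1.3,0],
    [0.45,0,1.72,-1.6,0],
    [0.45,0,1.72,-1.8,0],
    [0.45,0,1.72,-1.9,0],
    [0.45,0,1.72,-1.9,0],
    [0.45,0,1.72,-1.9,0]
  ]
}}

```text
time: 11.47
eef_pos: [0.5005, -0.1714, 0.1275]
tcp_rot: [0.683, 0.731, 0.003, 0.003]
contact_force: [-0.4, -0.5, -2.6]
opening: 0.498
```

```bash
python3 - <<'E'
from h import *
s=ctrl.get_state(); print(s["eef_pos"],s["tcp_rot"],s["contact_force"],s["time"],s["dq"].round(4))
p=ctrl.read_camera("scene"); s=ctrl.get_state(); print(s["eef_pos"],s["dq"].round(4))
E
```

```text
[ 0.50047782 -0.17138635  0.12752044] [0.68251    0.73086389 0.00287945 0.00312786] [-0.36447541 -0.51013961 -2.63277562] 11.4667 [-0.0031 -0.0082 -0.0131  0.0014 -0.0019  0.0006]
[ 0.5007006  -0.17158001  0.12791925] [-0.0027 -0.0045 -0.0041  0.0006 -0.0011  0.0014]
```

Call:
{"api": "servo_tool", "payload": {
  "increments": [
    [0.45,-0.01,0.01,-0.1,0],
    [0.45,-0.01,0.01,-0.2,0],
    [0.45,-0.01,0.01,-0.28,0],
    [0.45,-0.01,0.01,-0.34,0],
    [0.45,-0.01,0.01,-0.4,0],
    [0.45,-0.01,0.01,-0.45,0],
    [0.45,-0.01,0.01,-0.5,0],
    [0.45,-0.01,0.01,-0.54,0],
    [0.45,-0.01,0.01,-0.58,0],
    [0.45,-0.01,0.01,-0.62,0]
  ]
}}

```text
time: 12.35
eef_pos: [0.5004, -0.1712, 0.1031]
tcp_rot: [0.683, 0.731, 0.003, 0.004]
contact_force: [-0.2, -0.3, -3.1]
opening: 0.501
```

Call:
{"api": "servo_tool", "payload": {
  "increments": [
    [0.45,0,0,-0.02,0],
    [0.45,0,0,-0.04,0],
    [0.45,0,0,-0.06,0],
    [0.45,0,0,-0.08,0],
    [0.45,0,0,-0.1,0],
    [0.45,0,0,-0.12,0],
    [0.45,0,0,-0.14,0],
    [0.45,0,0,-0.16,0],
    [0.45,0,0,-0.18,0],
    [0.45,0,0,-0.2,0]
  ]
}}

```text
time: 13.18
eef_pos: [0.5004, -0.1711, 0.095]
tcp_rot: [0.683, 0.731, 0.003, 0.004]
contact_force: [0.0, 1.6, -3.2]
opening: 0.498
```

Call:
{"api": "servo_tool", "payload": {
  "increments": [
    [0.45,0,0,-0.03,0],
    [0.45,0,0,-0.06,0],
    [0.45,0,0,-0.09,0],
    [0.45,0,0,-0.12,0],
    [0.45,0,0,-0.15,0],
    [0.45,0,0,-0.18,0],
    [0.45,0,0,-0.21,0],
    [0.45,0,0,-0.24,0],
    [0.45,0,0,-0.27,0],
    [0.45,0,0,-0.3,0]
  ]
}}

```text
time: 14.02
eef_pos: [0.5004, -0.1711, 0.0829]
tcp_rot: [0.683, 0.731, 0.003, 0.004]
contact_force: [-0.4, 2.1, -2.8]
opening: 0.502
```

Call:
{"api": "servo_tool", "payload": {
  "increments": [
    [0.45,0,0.01,-0.01,0],
    [0.45,0,0.01,-0.02,0],
    [0.45,0,0.01,-0.03,0],
    [0.45,0,0.01,-0.04,0],
    [0.45,0,0.01,-0.05,0],
    [0.45,0,0.01,-0.06,0],
    [0.45,0,0.01,-0.07,0],
    [0.45,0,0.01,-0.08,0],
    [0.45,0,0.01,-0.09,0],
    [0.45,0,0.01,-0.1,0]
  ]
}}

```text
time: 14.85
eef_pos: [0.5004, -0.1708, 0.0788]
tcp_rot: [0.683, 0.731, 0.003, 0.004]
contact_force: [0.3, -1.3, -3.1]
opening: 0.508
```

Call:
{"api": "servo_tool", "payload": {
  "increments": [
    [0.55,0,0,0,0],
    [0.6,0,0,0,0],
    [0.65,0,0,0,0],
    [0.75,0,0,0,0],
    [0.9,0,0,0,0],
    [1,0,0,0,0],
    [1,0,0,0.2,0],
    [1,0,0,0.8,0],
    [1,0,0,1.5,0],
    [1,0,0,2.0,0]
  ]
}}

```text
time: 15.68
eef_pos: [0.5011, -0.1711, 0.1616]
tcp_rot: [0.683, 0.731, 0.003, 0.005]
contact_force: [-0.4, 0.1, 0.1]
opening: 0.998
```

Call:
{"api": "servo_tool", "payload": {
  "increments": [
    [0.5,0,0,0.3,0],
    [0,0,0,0.3,0],
    [0,0,0,0.3,0],
    [0,0,0,0.3,0],
    [0,0,0,0.3,0],
    [0,0,0,0.3,0],
    [0,0,0,0.3,0],
    [0,0,0,0.3,0],
    [0,0,0,0.3,0],
    [0,0,0,0.3,0]
  ]
}}

```text
time: 16.52
eef_pos: [0.501, -0.1711, 0.1734]
tcp_rot: [0.683, 0.731, 0.003, 0.005]
contact_force: [0.1, -0.8, 1.0]
opening: 0.0
```

```bash
python3 - <<'E'
from h import *
s=ctrl.get_state(); print(s["eef_pos"],s["contact_force"],s["time"],s["opening"])
p=ctrl.read_camera("wrist"); save(p,"w5"); np.savez("w5.npz",K=p["K"],E=p["extrinsics"])
t=ctrl.read_camera("top"); save(t,"t5")
c=proj(p,(.5,-.171,.12)); print(c, proj(t,(.5,-.171,.12)))
a=cv2.imread("pics/w5.png")[60:360,140:420]; b=cv2.imread("pics/t5.png")[180:330,210:350]
o=np.hstack([cv2.resize(a,(448,480)),cv2.resize(b,None,fx=2.4,fy=3.2)[:480]]); cv2.imwrite("pics/g.png",o); print(o.shape)
E
```

```text
[ 0.50100391 -0.17108244  0.17339423] [ 0.13240989 -0.82539379  0.98062643] 16.5167 0.0003566728744000305
[279.72888424 217.70873373] [283.90739459 235.47823672]
(480, 784, 3)
```

View pics/g.png

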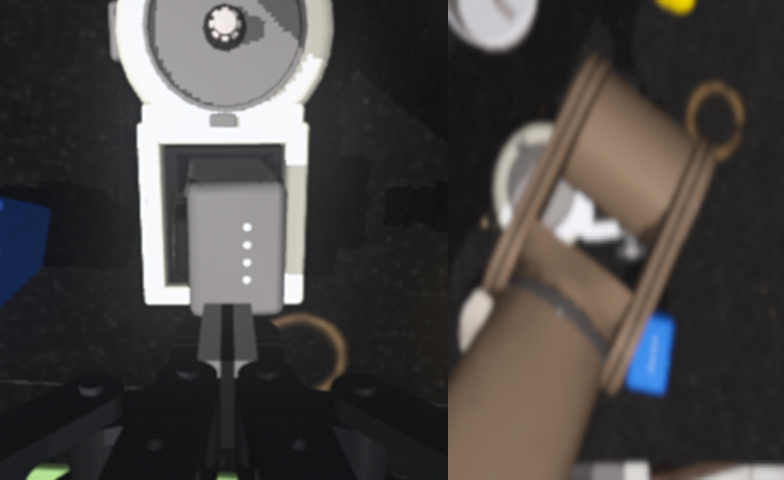

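The pack stands straight in the socket, with its top at about (rows 180–310, cols 190–283) in the left half. The shut fingers are above it. Now I press down slowly.

Call:
{"api": "servo_tool", "payload": {
  "increments": [
    [0,-0.04,0,-0.2,0],
    [0,-0.08,0,-0.5,0],
    [0,-0.08,0,-0.8,0],
    [0,-0.08,0,-0.95,0],
    [0,-0.08,0,-1.05,0],
    [0,-0.08,0,-1.1,0],
    [0,-0.08,0,-1.12,0],
    [0,-0.08,0,-1.14,0],
    [0,-0.08,0,-1.16,0],
    [0,-0.08,0,-1.18,0]
  ]
}}

```text
time: 17.45
eef_pos: [0.4983, -0.1713, 0.1269]
tcp_rot: [0.683, 0.731, 0.003, 0.005]
contact_force: [-0.2, -0.3, 0.2]
opening: 0.001
```

Call:
{"api": "servo_tool", "payload": {
  "increments": [
    [0,0,0,-0.012,0],
    [0,0,0,-0.024,0],
    [0,0,0,-0.036,0],
    [0,0,0,-0.048,0],
    [0,0,0,-0.06,0],
    [0,0,0,-0.072,0],
    [0,0,0,-0.084,0],
    [0,0,0,-0.096,0],
    [0,0,0,-0.108,0],
    [0,0,0,-0.12,0]
  ]
}}

```text
time: 18.28
eef_pos: [0.4982, -0.1713, 0.122]
tcp_rot: [0.683, 0.731, 0.003, 0.005]
contact_force: [-0.2, -0.3, 0.1]
opening: 0.001
```

Call:
{"api": "servo_tool", "payload": {
  "increments": [
    [0,0,0,-0.01,0],
    [0,0,0,-0.02,0],
    [0,0,0,-0.03,0],
    [0,0,0,-0.04,0],
    [0,0,0,-0.05,0],
    [0,0,0,-0.06,0],
    [0,0,0,-0.07,0],
    [0,0,0,-0.08,0],
    [0,0,0,-0.09,0],
    [0,0,0,-0.1,0]
  ]
}}

```text
time: 19.12
eef_pos: [0.4983, -0.1713, 0.118]
tcp_rot: [0.683, 0.731, 0.003, 0.005]
contact_force: [-0.1, 0.6, -0.7]
opening: -0.001
```

Call:
{"api": "servo_tool", "payload": {
  "increments": [
    [0,0,0,-0.01,0],
    [0,0,0,-0.02,0],
    [0,0,0,-0.03,0],
    [0,0,0,-0.04,0],
    [0,0,0,-0.05,0],
    [0,0,0,-0.06,0],
    [0,0,0,-0.07,0],
    [0,0,0,-0.08,0],
    [0,0,0,-0.09,0],
    [0,0,0,-0.1,0]
  ]
}}

```text
time: 19.95
eef_pos: [0.4983, -0.1713, 0.1139]
tcp_rot: [0.682, 0.731, 0.003, 0.005]
contact_force: [-0.6, 0.5, -0.1]
opening: 0.001
```

```bash
python3 - <<'E'
from h import *
w=ld("w5")
for z in(.105,.11,.115,.12,.125): quad(w,[(x/1.6+140,y/1.6+60) for x,y in[(189,182),(284,180),(284,313),(192,313)]],z,"z%.3f"%z)
E
```

```text
z0.105 c [ 0.5066 -0.1736] size 0.0432 0.0635 yaw x,y [4.35 4.87]
z0.110 c [ 0.5064 -0.1721] size 0.0423 0.0621 yaw x,y [4.35 4.87]
z0.115 c [ 0.5061 -0.1707] size 0.0413 0.0608 yaw x,y [4.35 4.87]
z0.120 c [ 0.5058 -0.1692] size 0.0404 0.0594 yaw x,y [4.35 4.87]
z0.125 c [ 0.5056 -0.1678] size 0.0395 0.0581 yaw x,y [4.35 4.87]
```

Call:
{"api": "servo_tool", "payload": {
  "increments": [
    [0,0,0,-0.008,0],
    [0,0,0,-0.016,0],
    [0,0,0,-0.024,0],
    [0,0,0,-0.032,0],
    [0,0,0,-0.04,0],
    [0,0,0,-0.048,0],
    [0,0,0,-0.056,0],
    [0,0,0,-0.064,0],
    [0,0,0,-0.072,0],
    [0,0,0,-0.08,0]
  ]
}}

```text
time: 20.78
eef_pos: [0.4982, -0.1713, 0.1107]
tcp_rot: [0.683, 0.731, 0.003, 0.005]
contact_force: [-0.6, 0.1, 0.7]
opening: -0.005
```

```bash
python3 - <<'E'
from h import *
p=ctrl.read_camera("wrist"); save(p,"w6"); np.savez("w6.npz",K=p["K"],E=p["extrinsics"])
t=ctrl.read_camera("scene"); save(t,"s6"); c=proj(t,(.5,-.171,.08)).astype(int); print(c)
print(ctrl.get_state()["contact_force"])
a=cv2.imread("pics/w6.png")[60:360,140:420]; x,y=c[0]-45,c[1]-50; b=cv2.imread("pics/s6.png")[y:y+100,x:x+70]
cv2.imwrite("pics/i.png",np.hstack([cv2.resize(a,(448,480)),cv2.resize(b,(336,480),interpolation=cv2.INTER_CUBIC)]))
E
```

```text
[266 214]
[ 0.69416411 -0.03875932  0.02766868]
```

View pics/i.png

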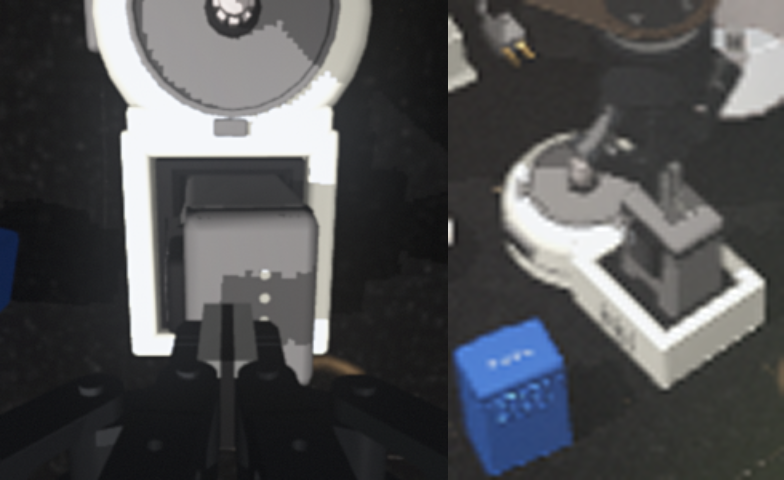

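The pack is well down in the socket but leaning slightly back (+x), as the sprung tab pushes on the front lip. The shut fingers sit just above the front part of its top, which should straighten it as I push.

Call:
{"api": "servo_tool", "payload": {
  "increments": [
    [0,0,0,-0.008,0],
    [0,0,0,-0.016,0],
    [0,0,0,-0.024,0],
    [0,0,0,-0.032,0],
    [0,0,0,-0.04,0],
    [0,0,0,-0.048,0],
    [0,0,0,-0.056,0],
    [0,0,0,-0.064,0],
    [0,0,0,-0.072,0],
    [0,0,0,-0.08,0]
  ]
}}

```text
time: 21.72
eef_pos: [0.4982, -0.1713, 0.1074]
tcp_rot: [0.682, 0.731, 0.003, 0.005]
contact_force: [1.0, -1.4, -0.0]
opening: 0.001
```

```bash
python3 - <<'E'
from h import *
w=ld("w6")
for z in(.095,.1,.105,.11,.115,.12):
  a=at_z(w,210/1.6+60,187/1.6+140,z);b=at_z(w,210/1.6+60,317/1.6+140,z); print(z,np.linalg.norm(a-b).round(4),((a+b)/2).round(4))
E
```

```text
0.095 0.0458 [ 0.5053 -0.1438  0.095 ]
0.1 0.0445 [ 0.5049 -0.1428  0.1   ]
0.105 0.0433 [ 0.5046 -0.1417  0.105 ]
0.11 0.0421 [ 0.5042 -0.1407  0.11  ]
0.115 0.0408 [ 0.5038 -0.1396  0.115 ]
0.12 0.0396 [ 0.5034 -0.1385  0.12  ]
```

Call:
{"api": "servo_tool", "payload": {
  "increments": [
    [0,0,0,-0.008,0],
    [0,0,0,-0.016,0],
    [0,0,0,-0.024,0],
    [0,0,0,-0.032,0],
    [0,0,0,-0.04,0],
    [0,0,0,-0.048,0],
    [0,0,0,-0.056,0],
    [0,0,0,-0.064,0],
    [0,0,0,-0.072,0],
    [0,0,0,-0.08,0]
  ]
}}

```text
time: 22.55
eef_pos: [0.4982, -0.1713, 0.1042]
tcp_rot: [0.682, 0.731, 0.003, 0.005]
contact_force: [-0.9, -0.1, -0.0]
opening: -0.001
```

```bash
python3 - <<'E'
from h import *
w=ld("w6"); f=lambda X:((proj(w,X)-[140,60])*1.6).round(0)
print("tcp in i.png",f((.4982,-.1713,.1107)))
p=ctrl.read_camera("wrist"); save(p,"w7"); np.savez("w7.npz",K=p["K"],E=p["extrinsics"])
t=ctrl.read_camera("scene"); save(t,"s7"); print(ctrl.get_state()["contact_force"],ctrl.get_state()["eef_pos"])
for n,q in(("w",p),("s",t)):
  for k in["tall_pack","tall_pack_press","tall_pack_hook"]:
    print(n,k,[(l["centre"],round(l["conf"],2)) for l in ctrl.landmark_of(q,k)[:2]])
  print(n,proj(q,(.5,-.171,.01)),proj(q,(.471,-.173,.083)))
a=cv2.imread("pics/w7.png")[100:340,180:380]; b=cv2.imread("pics/s7.png")[180:250,235:305]
cv2.imwrite("pics/j.png",np.hstack([cv2.resize(a,(400,480),interpolation=cv2.INTER_CUBIC),cv2.resize(b,(400,480),interpolation=cv2.INTER_CUBIC)]))
g=lambda X:((proj(p,X)-[180,100])*2).round(0)
print("tcp in j.png",g((.4982,-.1713,.104)))
E
```

```text
tcp in i.png [227. 298.]
[ 0.0269431   0.29170754 -0.40102564] [ 0.4981709  -0.17125064  0.10414919]
w tall_pack [([209.5, 282.4], 0.93), ([220.9, 114.7], 0.61)]
w tall_pack_press [([241.0, 242.5], 0.94), ([214.1, 59.5], 0.84)]
w tall_pack_hook [([218.3, 246.0], 0.78), ([198.4, 94.9], 0.73)]
w [282.81240895 203.16029299] [236.11951074 233.22022931]
s tall_pack [([226.8, 266.2], 0.93), ([172.1, 174.1], 0.73)]
s tall_pack_press [([217.1, 261.0], 0.65), ([167.0, 163.9], 0.47)]
s tall_pack_hook [([177.4, 282.5], 0.56), ([219.5, 259.7], 0.39)]
s [266.66995287 227.30637457] [259.20598292 218.47341453]
tcp in j.png [204. 293.]
```

View pics/j.png

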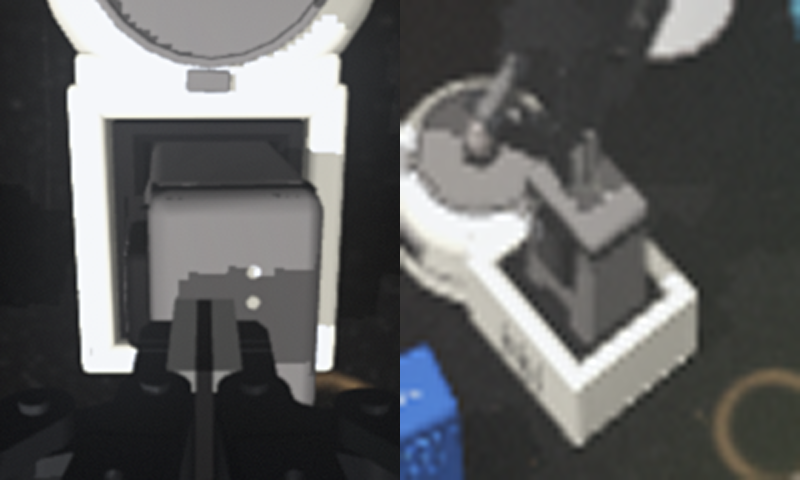

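```bash
python3 - <<'E'
from h import *
p=ld("w7"); t=ctrl.read_camera("scene")
S=lambda x,y:((y/6.857)+180,(x-400)/5.714+235); W=lambda x,y:(y/2+100,x/2+180)
print("corner -x+y",tri([(p,*W(150,190)),(t,*S(530,165))]))
print("press",tri([(p,241,242.5),(t,217.1,261)]))
print("hook",tri([(p,218.3,246),(t,219.5,259.7)]))
print("origin",tri([(p,209.5,282.4),(t,226.8,266.2)]))
print("housing corner -x-y",tri([(p,*W(86,370)),(t,*S(578,375))]))
f=lambda X:((proj(t,X)-[235,180])*[5.714,6.857]+[400,0]).round(0)
print("tcp",f((.4982,-.1713,.1042)))
for z in(.095,.1,.105,.11): print(z,f((.478,-.141,z)),f((.482,-.203,z)),f((.525,-.2,z)))
E
```

```text
corner -x+y (array([ 0.48495319, -0.14219006,  0.1162073 ]), [0.0022, 0.0022])
press (array([ 0.47596676, -0.17560074,  0.08910062]), [0.0005, 0.0005])
hook (array([ 0.4755908 , -0.16783474,  0.06856841]), [0.0002, 0.0002])
origin (array([ 0.49833249, -0.17359306,  0.01767417]), [0.0016, 0.0016])
housing corner -x-y (array([ 0.4613436 , -0.22305382,  0.05622814]), [0.0015, 0.0015])
tcp [575. 208.]
0.095 [516. 199.] [584. 278.] [643. 232.]
0.1 [516. 192.] [583. 272.] [643. 226.]
0.105 [516. 186.] [583. 265.] [642. 219.]
0.11 [515. 179.] [583. 259.] [642. 212.]
```

Call:
{"api": "servo_tool", "payload": {
  "increments": [
    [0,0,0,-0.008,0],
    [0,0,0,-0.016,0],
    [0,0,0,-0.024,0],
    [0,0,0,-0.032,0],
    [0,0,0,-0.04,0],
    [0,0,0,-0.048,0],
    [0,0,0,-0.056,0],
    [0,0,0,-0.064,0],
    [0,0,0,-0.072,0],
    [0,0,0,-0.08,0]
  ]
}}

```text
time: 23.83
eef_pos: [0.4982, -0.1713, 0.101]
tcp_rot: [0.683, 0.731, 0.003, 0.005]
contact_force: [0.4, 1.5, -0.2]
opening: -0.001
```

Call:
{"api": "servo_tool", "payload": {
  "increments": [
    [0,0,0,-0.01,0],
    [0,0,0,-0.02,0],
    [0,0,0,-0.03,0],
    [0,0,0,-0.04,0],
    [0,0,0,-0.05,0],
    [0,0,0,-0.06,0],
    [0,0,0,-0.07,0],
    [0,0,0,-0.08,0],
    [0,0,0,-0.09,0],
    [0,0,0,-0.1,0]
  ]
}}

```text
time: 24.67
eef_pos: [0.4982, -0.1713, 0.097]
tcp_rot: [0.683, 0.731, 0.003, 0.005]
contact_force: [0.1, 0.3, 0.2]
opening: 0.002
```

Call:
{"api": "servo_tool", "payload": {
  "increments": [
    [0,0,0,-0.01,0],
    [0,0,0,-0.02,0],
    [0,0,0,-0.03,0],
    [0,0,0,-0.04,0],
    [0,0,0,-0.05,0],
    [0,0,0,-0.06,0],
    [0,0,0,-0.07,0],
    [0,0,0,-0.08,0],
    [0,0,0,-0.09,0],
    [0,0,0,-0.1,0]
  ]
}}

```text
time: 25.5
eef_pos: [0.4988, -0.1715, 0.0935]
tcp_rot: [0.683, 0.731, 0.004, 0.006]
contact_force: [0.7, -0.5, 2.4]
opening: 0.001
```

```bash
python3 - <<'E'
from h import *
p=ctrl.read_camera("wrist"); save(p,"w8"); np.savez("w8.npz",K=p["K"],E=p["extrinsics"])
t=ctrl.read_camera("scene"); save(t,"s8"); s=ctrl.get_state(); print(s["contact_force"],s["eef_pos"],s["time"])
a=cv2.imread("pics/w8.png")[100:340,180:380]; b=cv2.imread("pics/s8.png")[180:250,235:305]
cv2.imwrite("pics/k.png",np.hstack([cv2.resize(a,(400,480),interpolation=cv2.INTER_CUBIC),cv2.resize(b,(400,480),interpolation=cv2.INTER_CUBIC)]))
g=lambda X:((proj(p,X)-[180,100])*2).round(0)
for z in(.093,.1,.107,.114): print("tip in k.png",g((.4982,-.1713,z)),((proj(t,(.4982,-.1713,z))-[235,180])*[5.714,6.857]+[400,0]).round(0))
E
```

```text
[ 0.22464624 -0.45857441  1.63233905] [ 0.49873981 -0.17148894  0.0934789 ] 25.6
tip in k.png [202. 291.] [575. 222.]
tip in k.png [202. 301.] [575. 213.]
tip in k.png [203. 312.] [575. 204.]
tip in k.png [203. 323.] [574. 195.]
```

View pics/k.png

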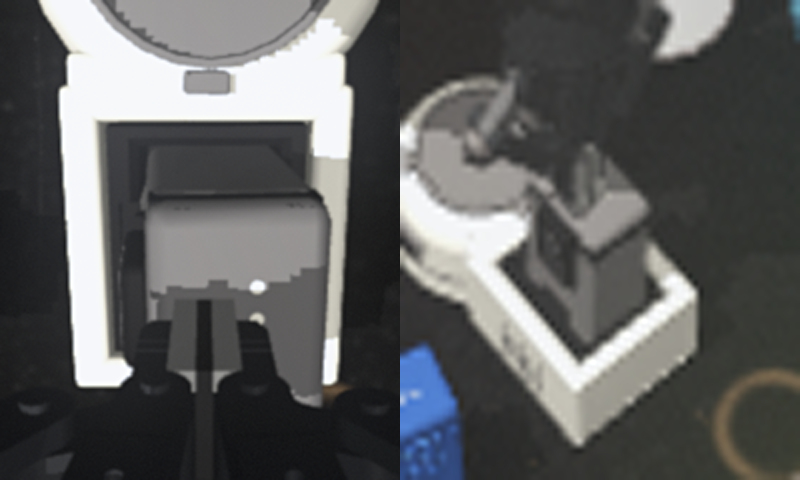

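```bash
python3 - <<'E'
from h import *
p=ctrl.read_camera("wrist"); t=ctrl.read_camera("scene"); w=ctrl.get_state()
for k in["tall_pack","tall_pack_press","tall_pack_hook","chopper_socket"]:
    a=ctrl.landmark_of(p,k)[:1]; b=ctrl.landmark_of(t,k)[:1]
    if a and b: print(k,round(a[0]["conf"],2),round(b[0]["conf"],2),a[0]["centre"],b[0]["centre"],tri([(p,*a[0]["centre"]),(t,*b[0]["centre"])]))
S=lambda x,y:((y/6.857)+180,(x-400)/5.714+235); W=lambda x,y:(y/2+100,x/2+180)
print("k corner -x+y",tri([(p,*W(147,197)),(t,*S(528,180))]))
w5=ld("w5")
# pack top +y edge width z-check for w7, w8 (row just below edge)
for n,a,b,r in(("w7",149,322,205),("w8",147,329,212)):
    q=ld(n)
    print(n,[(z,np.linalg.norm(at_z(q,r/2+100,a/2+180,z)-at_z(q,r/2+100,b/2+180,z)).round(4)) for z in(.095,.1,.105,.11,.115)], (at_z(q,r/2+100,(a+b)/4+180,.105)).round(4))
E
```

```text
tall_pack 0.89 0.8 [209.6, 281.7] [192.6, 183.5] (array([ 0.38627024, -0.08316323,  0.2441081 ]), [0.1089, 0.1089])
tall_pack_press 0.84 0.4 [248.2, 238.9] [214.4, 262.3] (array([ 0.47913346, -0.17377174,  0.09811743]), [0.0035, 0.0035])
tall_pack_hook 0.72 0.54 [204.6, 83.3] [224.9, 261.6] (array([ 0.43077502, -0.17855936,  0.10189504]), [0.0397, 0.0397])
k corner -x+y (array([ 0.48387832, -0.14322554,  0.10703575]), [0.0011, 0.0011])
w7 [(0.095, np.float64(0.0475)), (0.1, np.float64(0.0461)), (0.105, np.float64(0.0448)), (0.11, np.float64(0.0434)), (0.115, np.float64(0.0421))] [ 0.5046 -0.1462  0.105 ]
w8 [(0.095, np.float64(0.0471)), (0.1, np.float64(0.0457)), (0.105, np.float64(0.0442)), (0.11, np.float64(0.0428)), (0.115, np.float64(0.0414))] [ 0.5051 -0.1455  0.105 ]
```

Call:
{"api": "servo_tool", "payload": {
  "increments": [
    [0,0,0,-0.006,0],
    [0,0,0,-0.012,0],
    [0,0,0,-0.018,0],
    [0,0,0,-0.024,0],
    [0,0,0,-0.03,0],
    [0,0,0,-0.036,0],
    [0,0,0,-0.042,0],
    [0,0,0,-0.048,0],
    [0,0,0,-0.054,0],
    [0,0,0,-0.06,0]
  ]
}}

```text
time: 26.93
eef_pos: [0.4986, -0.1717, 0.0923]
tcp_rot: [0.682, 0.731, 0.003, 0.006]
contact_force: [-2.5, 0.6, 10.4]
opening: 0.0
```

Call:
{"api": "servo_tool", "payload": {
  "increments": [
    [0,0,0,-0.03,0],
    [0,0,0,-0.036,0],
    [0,0,0,-0.042,0],
    [0,0,0,-0.048,0],
    [0,0,0,-0.054,0],
    [0,0,0,-0.06,0],
    [0,0,0,-0.066,0],
    [0,0,0,-0.072,0],
    [0,0,0,-0.078,0],
    [0,0,0,-0.084,0]
  ]
}}

```text
time: 27.77
eef_pos: [0.4988, -0.1722, 0.0914]
tcp_rot: [0.682, 0.731, 0.003, 0.006]
contact_force: [-4.9, 2.0, 13.1]
opening: -0.001
```

Call:
{"api": "servo_tool", "payload": {
  "increments": [
    [0,0,0,-0.06,0],
    [0,0,0,-0.066,0],
    [0,0,0,-0.072,0],
    [0,0,0,-0.078,0],
    [0,0,0,-0.084,0],
    [0,0,0,-0.088,0],
    [0,0,0,-0.092,0],
    [0,0,0,-0.096,0],
    [0,0,0,-0.1,0],
    [0,0,0,-0.1,0]
  ]
}}

```text
time: 28.6
eef_pos: [0.4989, -0.1727, 0.0906]
tcp_rot: [0.682, 0.731, 0.002, 0.005]
contact_force: [-6.4, 1.8, 17.4]
opening: 0.001
```

Call:
{"api": "servo_tool", "payload": {
  "increments": [
    [0,-0.02,0.01,-0.06,0],
    [0,-0.04,0.02,-0.06,0],
    [0,-0.06,0.03,-0.06,0],
    [0,-0.08,0.03,-0.06,0],
    [0,-0.1,0.03,-0.06,0],
    [0,-0.12,0.03,-0.065,0],
    [0,-0.14,0.03,-0.07,0],
    [0,-0.16,0.03,-0.075,0],
    [0,-0.16,0.03,-0.08,0],
    [0,-0.16,0.03,-0.085,0]
  ]
}}

```text
time: 29.43
eef_pos: [0.4931, -0.1716, 0.0879]
tcp_rot: [0.682, 0.731, 0.002, 0.006]
contact_force: [0.8, 0.3, 5.3]
opening: 0.0
```

```bash
python3 - <<'E'
from h import *
s=ctrl.get_state(); print(s["eef_pos"],s["contact_force"],s["wrist_torque"],s["time"])
p=ctrl.read_camera("wrist"); save(p,"w9"); np.savez("w9.npz",K=p["K"],E=p["extrinsics"])
t=ctrl.read_camera("scene"); save(t,"s9")
a=cv2.imread("pics/w9.png")[100:340,180:380]; b=cv2.imread("pics/s9.png")[180:250,235:305]
cv2.imwrite("pics/l.png",np.hstack([cv2.resize(a,(400,480),interpolation=cv2.INTER_CUBIC),cv2.resize(b,(400,480),interpolation=cv2.INTER_CUBIC)]))
E
```

```text
[ 0.49311339 -0.1716046   0.08793565] [0.831478   0.34142465 5.29126178] [ 0.21052493 -0.10505375 -0.04767119] 29.4333
```

View pics/l.png

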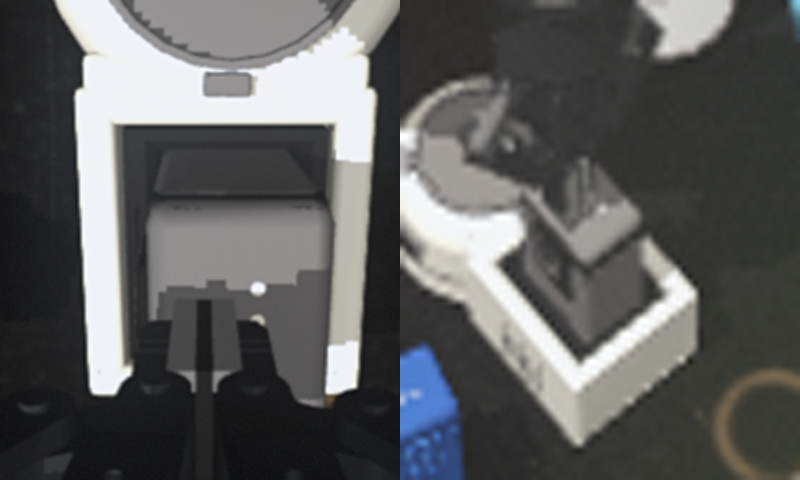

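The pack is now upright and has gone lower, with the force down to about 5 N. I keep pushing gently.

Call:
{"api": "servo_tool", "payload": {
  "increments": [
    [0,0,0,-0.02,0],
    [0,0,0,-0.026,0],
    [0,0,0,-0.032,0],
    [0,0,0,-0.038,0],
    [0,0,0,-0.044,0],
    [0,0,0,-0.05,0],
    [0,0,0,-0.056,0],
    [0,0,0,-0.062,0],
    [0,0,0,-0.068,0],
    [0,0,0,-0.074,0]
  ]
}}

```text
time: 30.37
eef_pos: [0.4933, -0.1717, 0.0854]
tcp_rot: [0.682, 0.731, 0.002, 0.006]
contact_force: [-0.7, 0.8, 7.2]
opening: -0.0
```

Call:
{"api": "servo_tool", "payload": {
  "increments": [
    [0,0,0,-0.02,0],
    [0,0,0,-0.026,0],
    [0,0,0,-0.032,0],
    [0,0,0,-0.038,0],
    [0,0,0,-0.044,0],
    [0,0,0,-0.05,0],
    [0,0,0,-0.056,0],
    [0,0,0,-0.062,0],
    [0,0,0,-0.068,0],
    [0,0,0,-0.074,0]
  ]
}}

```text
time: 31.2
eef_pos: [0.4942, -0.1722, 0.0854]
tcp_rot: [0.682, 0.731, 0.002, 0.007]
contact_force: [-4.7, 2.1, 18.2]
opening: -0.004
```

Call:
{"api": "servo_tool", "payload": {
  "increments": [
    [0,0,0,-0.04,0],
    [0,0,0,-0.02,0],
    [0,0,0,0,0],
    [0,0,0,0.02,0],
    [0,0,0,0.04,0],
    [0,0,0,0.06,0],
    [0,0,0,0.07,0],
    [0,0,0,0.07,0],
    [0,0,0,0.07,0],
    [0,0,0,0.07,0]
  ]
}}

```text
time: 32.03
eef_pos: [0.494, -0.1721, 0.0878]
tcp_rot: [0.682, 0.731, 0.002, 0.006]
contact_force: [0.2, -0.6, 0.5]
opening: 0.002
```

Backing off 2.4 mm drops the force to about 0, where it was 5 N at this height on the way down, so the pack is held down. I retreat and check.

Call:
{"api": "servo_tool", "payload": {
  "increments": [
    [0,0,0,0.3,0],
    [0,0,0,0.8,0],
    [0,0,0,1.5,0],
    [0,0,-0.2,2.3,0],
    [0,0,-0.6,3,0],
    [0,0,-1.1,3.5,0],
    [0,0,-1.5,3.8,0],
    [0,0,-1.6,4,0],
    [0,0,-1.6,4,0],
    [0,0,-1.6,4,0]
  ]
}}

```text
time: 32.87
eef_pos: [0.4938, -0.2357, 0.2477]
tcp_rot: [0.682, 0.731, 0.003, 0.006]
contact_force: [0.9, 0.2, 0.4]
opening: 0.001
```

```bash
python3 - <<'E'
from h import *
s=ctrl.get_state(); print(s["eef_pos"],s["contact_force"],s["time"])
p=ctrl.read_camera("wrist"); save(p,"w10"); np.savez("w10.npz",K=p["K"],E=p["extrinsics"])
t=ctrl.read_camera("scene"); save(t,"s10")
for k in["tall_pack","tall_pack_press"]:
    a=ctrl.landmark_of(p,k)[:1]; b=ctrl.landmark_of(t,k)[:1]
    if a and b: print(k,round(a[0]["conf"],2),round(b[0]["conf"],2),tri([(p,*a[0]["centre"]),(t,*b[0]["centre"])]))
c=proj(p,(.5,-.171,.11)).astype(int); y0=max(0,c[1]-75);x0=c[0]-62; a=cv2.imread("pics/w10.png")[y0:y0+150,x0:x0+125]; b=cv2.imread("pics/s10.png")[180:250,235:305]
print(x0,y0)
cv2.imwrite("pics/m.png",np.hstack([cv2.resize(a,(400,480),interpolation=cv2.INTER_CUBIC),cv2.resize(b,(400,480),interpolation=cv2.INTER_CUBIC)]))
E
```

```text
[ 0.49379355 -0.23566193  0.24769938] [0.85971001 0.2315269  0.40979319] 32.8667
tall_pack 0.72 0.94 (array([ 0.49872849, -0.17182086,  0.02471371]), [0.0014, 0.0014])
tall_pack_press 0.92 0.56 (array([ 0.33946781, -0.10396277,  0.31868117]), [0.1227, 0.1227])
230 45
```

View pics/m.png

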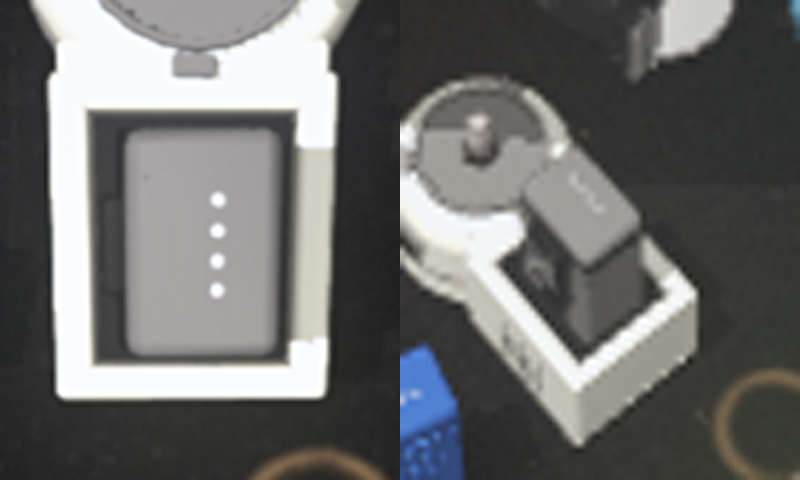

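The pack stands upright and centred in the socket (left: top face about cols 125–279, rows 128–355), tab out to the left. Next a quick height check.

```bash
python3 - <<'E'
from h import *
p=ld("w10"); f=lambda L:[(x/3.2+230,y/3.2+45) for x,y in L]
for z in(.1,.105,.11,.115,.12): quad(p,f([(125,129),(279,129),(277,355),(126,355)]),z,"z%.3f"%z)
q=ctrl.read_camera("scene"); k=lambda x,y:((y/6.857)+180,(x-400)/5.714+235); W=lambda x,y:(y/3.2+45,x/3.2+230)
for a,b in[((125,129),(523,185)),((126,355),(585,266)),((277,355),(640,220)),((279,129),(572,145))]: print(tri([(p,*W(*a)),(q,*k(*b))]))
print("housing",tri([(p,*W(58,397)),(q,*k(578,380))]),tri([(p,*W(326,397)),(q,*k(695,290))]))
print(ctrl.get_state()["time"])
E
```

```text
z0.100 c [ 0.5013 -0.1718] size 0.0436 0.0624 yaw x,y [4.   4.41]
z0.105 c [ 0.501  -0.1718] size 0.0429 0.0614 yaw x,y [4.   4.41]
z0.110 c [ 0.5008 -0.1717] size 0.0422 0.0604 yaw x,y [4.   4.41]
z0.115 c [ 0.5006 -0.1717] size 0.0415 0.0594 yaw x,y [4.   4.41]
z0.120 c [ 0.5003 -0.1716] size 0.0408 0.0584 yaw x,y [4.   4.41]
(array([ 0.47913939, -0.14392309,  0.10777245]), [0.0018, 0.0018])
(array([ 0.48197986, -0.20403695,  0.10537736]), [0.0004, 0.0004])
(array([ 0.52418203, -0.20038849,  0.10561997]), [0.001, 0.001])
(array([ 0.51914336, -0.13932102,  0.10490438]), [0.0006, 0.0006])
housing (array([ 0.45983447, -0.22557048,  0.05661987]), [0.0013, 0.0013]) (array([ 0.54926395, -0.21915202,  0.05180814]), [0.0006, 0.0006])
33.2167
```

```bash
python3 -c "
from plant import ctrl
print(ctrl.sign_off()); s=ctrl.get_state(); print(s['time'],s['contact_force'])"
```

```text
the job is handed in; nothing more can be done
None
the job is handed in; nothing more can be done
```

The tall pack is out of the charger and fitted upright in the chopper socket. My checks indicate it is latched, and I handed the job in at about 33 s of the 48 s.

**What I did:** I gripped tab and back with 20 N, lifted the pack out and lowered it part-way into the chopper socket. I then let go so the tab was free and pushed the pack down with the shut fingers. The pack had leaned back about 4° once released. I straightened it by pushing nearer the front of its top. The highest push I read was 18 N.

**Last checks:**
- **Latch:** pushing further gave no more movement at 18 N. When I backed off 2.4 mm the force fell to about 0.5 N, where it had been 5 N on the way down. So the pack stayed down.
- **Height and position:** the top measured 0.105 to 0.109 m, at the lowest home height of 0.109 m or slightly under it. The pack was centred to about 1 mm, turned about 4° like the chopper, with the tab out. The robot was touching nothing.

**Disagreements:**
- The shut fingers met the pack's top 15 to 20 mm lower than the reported tool position led me to expect, and I could not explain it.
- The networks' final point for the tab pad was wrong between the two views and I ignored it. Their pack origin came out at z = 0.025 m, higher than the corner measurements, which I used instead.
- I did not look again at the short pack or the other things at the end.

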